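# Draw the slide box to the front of the loading deck

### The arm

A 7-joint arm with a two-finger parallel gripper is mounted at the origin on the work surface. World frame = base frame: x ahead of the robot, y to its left, z up, the work surface at z = 0. Lengths are in m, angles in rad, forces in N, time in s.
With the tool pointing down it reaches from about 0.425 to 0.925 m from the base axis. Payload 6.8 kg.
Tool frame: the origin (TCP) lies at the very end of the fingers, on their centre line; the grasp point (between the pads) lies 19 mm behind it; z points along the fingers, y is the direction in which the jaws open and shut (so a half turn about z gives the same grasp; the last joint's range is limited). The gripper opens to 85 mm and grips with 20 to 120 N. Pads are 22 mm wide; open, the fingers measure 114 mm over their backs; the gripper's body (76 mm by 85 mm) begins 54 mm behind the grasp point. The pads swing forward as they close: fully open they stand 13 mm farther back than shut.
Start: joints at [1.149, 0.477, 0.022, 1.555, -0.011, 1.109, -0.083], TCP at [0.208, -0.642, 0.231] pointing down, gripper open.
Joint ranges: [-2.96, 2.96], [-0.34, 2.1], [-1.41, 1.46], [0.24, 2.44], [-1.37, 4.51], [0.17, 1.92], [-2.96, 2.96]. Speed limits (rad/s): [2.39, 2.39, 3.14, 3.14, 3.14, 3.14, 3.14].

### API

Orientations are given as a rotation vector (axis times angle).
In Python, from bench import monitor, viewer, job gives the robot as it stands. The module is installed in compiled form; this text tells all that it offers.
- The arm moves only by the tool drive_tool, never from a script. Its argument "commands" is a list of rows, each an object with "linear": the shift along the tool's x, y, z in m, a list of three; "dr": the turn, a rotation vector about the tool's x, y, z in degrees, a list of three; "jaw": the closure, from 0 (fully open) to 1 (shut). A call has 1 to 8 rows; each row shifts and turns the pose as measured when the row begins, along the tool's axes as they then stand; what a row does not reach is not made up. A row lasts 1/8 s, in which the tool goes at most 62.5 mm and 10.7 degrees, less where a joint would pass 70% of its speed; a pose out of reach is approached as far as the arm can. A call is refused whole if a number of a shift passes 0.0625 or a number of a turn 10.7, either way. A call with a gripper value outside its range is refused whole. The fingers move at their own pace and stop on an object; "force" is the grip in N (left out, the last holds). Time passes only in rows, so rows that do not move let the fingers close. It gives the time, the measured TCP pose, the force and the opening at its end, in the units of the state.
- monitor.get_obs(): the state, without advancing time (a new reading comes with each control period).
- viewer.grab_frame(name): name is "scene" or "top"; returns the picture (384x512x3 uint8, red, green, blue); there is no depth.
- viewer.calibration(name): a dict with "K" (3x3 intrinsics, pixels), "R" (3x3) and "t" (3): a world point X has camera coordinates R X + t. Camera axes: x right, y down, z forward; pixel columns grow to the right and rows downward; lengths in m; the calibration is good to about 2 mm. A picture is of the moment at which its call begins. calibration takes no time and is no camera call.
- job.hand_in(): hands the job in, once; it reports no verdict.
The state is a dict: "clock": time; "joints": joint angles; "qvel": joint speeds; "tau": joint torques, N m; "tcp_pos": TCP position; "orientation": TCP orientation; "contact_force": force on the tool from outside, world axes, zero at the start; "moment": the same for the moment, N m; "grip_width": finger opening in m.
Only numpy, scipy, OpenCV 4.12 (cv2) and the standard library are available. Lean on these libraries where they do the work, as an engineer would, in place of code of your own. Each camera call takes 0.05 s, during which the arm holds its last target.

### The job

Press down on top of the closed slide box (the flat white box with a plain unbroken lid) on the grey three-lane loading deck and draw it along its lane toward the robot until its front edge rests against the deck's low front stop. Keep it flat in its lane, and leave the well plate and the divided trough in the other two lanes where they are.

Things in the scene. Friction and masses are not known exactly. Their poses are not given: they have to be found in the camera images.
- deck: Fixed, grey floor, low aluminium walls, 230 (x) x 290 (y) mm. Origin: centre of underside; z up, -x to the front stop (robot's side). Slick lane floor 10 mm above origin. Three lanes along x, centred at y = -94, 0, 94 mm, each 90 wide, inside x = -109 to 109. Side and back walls rise 14 mm above the floor, front stop 10 mm. The slide box has its centre at x = -45 when touching the front stop.
- slide_box: Loose closed flat white box, flat lid with a thin grey border line, 128 (x, along the lane) x 86 (y) x 18 mm (z), about 160 g. Origin: centre of underside; top 18 mm above. Starts in any lane, 2 to 8 mm off the back wall, 2 mm play each side: no room to grip it or push from behind. Friction on the deck is about 0.2, under a fingertip far higher: 5 to 20 N down near mid-lid carries it along.
- well_plate: Bystander in another lane: loose white well plate, 128 x 86 x 18 mm, 24 round dark wells in its top. Origin: centre of its underside.
- trough_tray: Bystander in the remaining lane: loose white open trough, 128 x 86 x 30 mm, with four open compartments. Origin: centre of its underside.
Not all that is in view belongs to the job. Leave any purple or yellow look-alike of the slide_box alone.

How it is judged:
At the end, for the whole second after the job is handed in: The slide box lies flat and at rest on its lane floor with its front edge within 12 mm of the front stop; the well plate and the trough are within 15 mm of where they started (x of slide_box in the frame of deck between -0.052 and -0.033 m and z of slide_box in the frame of deck below 0.015 m and angle between slide_box's own z axis and vertical below 0.08 rad and linear speed of slide_box below 0.01 m/s and distance of each of well_plate, trough_tray from where it was at the start of the episode below 0.015 m); the robot touches nothing.
It fails at once if the slide box is lifted more than 20 mm off its lane floor or tipped by more than 15 degrees (z of slide_box in the frame of deck above 0.03 m or angle between slide_box's own z axis and vertical above 0.262 rad).
It fails at once if the well plate or the trough is shifted by more than 15 mm (distance of any of well_plate, trough_tray from where it was at the start of the episode above 0.015 m).
It also fails if it takes over 32 s, if anything falls off the work surface, if the arm or the gripper's body presses on something with over 40 N, if the wrist force passes 120 N, or if a joint passes its speed limit or range.

## Working session

There is one attempt and no reset: what is moved stays moved. The work goes in short steps, Python scripts to look and compute and a tool call to move; the robot and the scene stay as the last step left them, time stands still between calls to the robot, and variables do not carry over. Pictures are saved under pics/ and viewed, and the job is handed in when it is done.

Besides the shell and the picture viewer there is one more tool, called after "Emit:" as name(argument=value, ...) on one line, values as JSON. drive_tool: Moves the arm, as the interface text tells. Its arguments: {"type":"object","properties":{"commands":{"type":"array"},"force":{"type":"number"}},"required":["commands"]}

```bash
mkdir -p pics
python3 - <<'E'
from bench import monitor, viewer, job
import cv2,numpy as np
for n in("scene","top"):
    f=viewer.grab_frame(n); cv2.imwrite(f"pics/{n}0.png",f[:,:,::-1])
    c=viewer.calibration(n); print(n,c)
print(monitor.get_obs())
E
```

```text
scene {'K': array([[457.40150811,   0.        , 250.76645536],
       [  0.        , 457.40150811, 194.51332135],
       [  0.        ,   0.        ,   1.        ]]), 'R': array([[-0.28080786,  0.95975146, -0.00490734],
       [ 0.76124245,  0.21960754, -0.61014954],
       [-0.58451422, -0.17507046, -0.79227108]]), 't': array([ 0.13667191, -0.43523566,  1.13055128])}
top {'K': array([[457.02803444,   0.        , 251.98532841],
       [  0.        , 457.02803444, 191.14664368],
       [  0.        ,   0.        ,   1.        ]]), 'R': array([[ 0.02521764, -0.99951761,  0.01812762],
       [-0.99658586, -0.02656146, -0.07817356],
       [ 0.07861735, -0.01609437, -0.99677494]]), 't': array([0.02290874, 0.59151529, 0.86519431])}
{'clock': 0.1, 'joints': array([ 1.14885637,  0.4777184 ,  0.02236051,  1.55631897, -0.01150364,
        1.10929905, -0.08309781]), 'qvel': array([-0.00114099, -0.0023386 ,  0.00033543, -0.00285122,  0.00057908,
       -0.0017528 ,  0.00148982]), 'tau': array([ 5.12134153e-03, -5.97754633e+01,  1.61416054e+00, -2.81953901e+01,
        1.29204086e-02,  4.95304470e-03,  2.46947235e-05]), 'tcp_pos': array([ 0.20820348, -0.64154443,  0.23043683]), 'orientation': array([-3.10143896e+00, -4.90720184e-01,  5.84246626e-04]), 'contact_force': array([ 0.18439864,  0.26652954, -0.51664347]), 'moment': array([ 0.01825544,  0.08273505, -0.02420693]), 'grip_width': 0.08530454481543175}
```

View pics/top0.png

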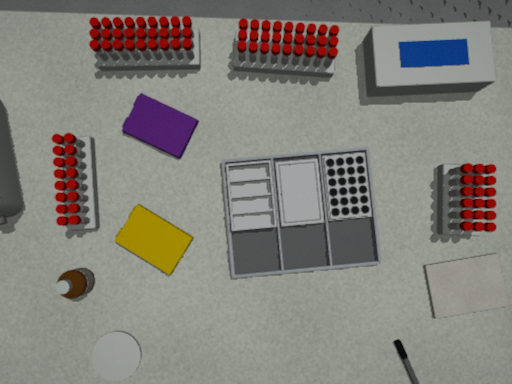

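View pics/scene0.png

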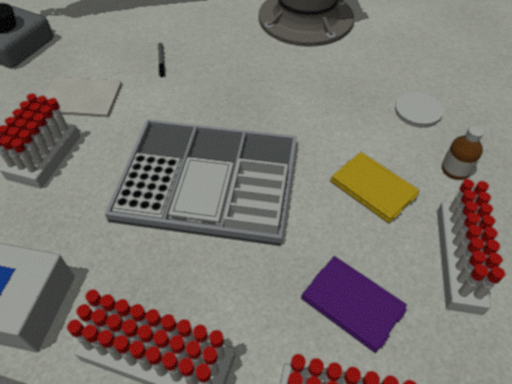

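The white candidates in the top view are the trough at (250,195), the plain bordered lid at (299,192) and the well plate at (347,187). There is also a bare pale pad at (466,285), off the deck. The middle-lane item fits the slide box because it has an unbroken lid with a grey border line. I'll confirm it in a crop.

Run:
```python
import cv2
f=cv2.imread("pics/top0.png")[140:285,212:390]
cv2.imwrite("pics/crop0.png",cv2.resize(f,None,fx=4,fy=4,interpolation=cv2.INTER_CUBIC))
```

```text
(no output)
```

View pics/crop0.png

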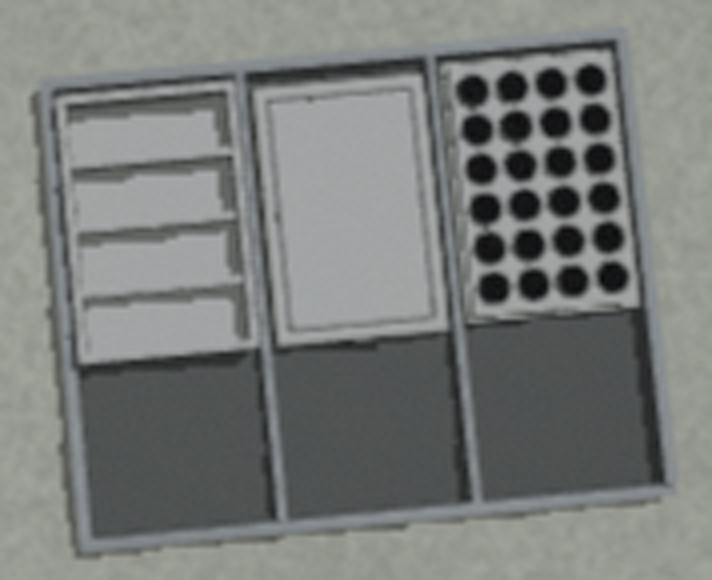

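The crop shows the slide box in the middle lane, with lid corners at about (250,85), (428,75), (450,330) and (280,347) in crop pixels. The trough is on the left and the well plate on the right. Next I'll measure.

```bash
cat > h.py <<'E'
import numpy as np
from bench import monitor, viewer
def ray(n,px,z):
    c=viewer.calibration(n);R,t=c["R"],c["t"]
    d=R.T@np.linalg.inv(c["K"])@np.array([px[0],px[1],1.]);o=-R.T@t
    return o+d*(z-o[2])/d[2]
E
python3 - <<'E'
from h import *
from scipy.spatial.transform import Rotation as Ro
cr=lambda p:((p[0]+.5)/4-.5+212,(p[1]+.5)/4-.5+140)
def quad(n,P,z):
    Q=np.array([ray(n,p,zz)for p,zz in zip(P,z)])[:,:2]
    print(n,Q.round(4).tolist(),"c",Q.mean(0).round(4),"sides",np.linalg.norm(Q-np.roll(Q,-1,0),axis=1).round(4))
    f=(Q[0]+Q[1]-Q[2]-Q[3]); s=(Q[0]+Q[3]-Q[1]-Q[2]);print(np.degrees(np.arctan2(f[1],f[0])),np.degrees(np.arctan2(-s[0],s[1])))
quad("top",[cr(p) for p in[(42,80),(622,30),(674,490),(80,550)]],[.024,.024,.02,.02])
quad("top",[cr(p) for p in[(250,85),(428,75),(450,330),(280,347)]],[.028]*4)
quad("scene",[(227,221),(171,216),(188,157),(235,161)],[.028]*4)
o=monitor.get_obs();print(Ro.from_rotvec(o["orientation"]).as_matrix().round(3))
E
```

```text
top [[0.6507, 0.098], [0.6834, -0.1857], [0.4598, -0.2133], [0.4244, 0.0731]] c [ 0.5546 -0.057 ] sides [0.2856 0.2253 0.2886 0.2277]
6.65368557343973 6.809077236437234
top [[0.6505, -0.0032], [0.6578, -0.0899], [0.5342, -0.1022], [0.5239, -0.0204]] c [ 0.5916 -0.0539] sides [0.087  0.1243 0.0825 0.1277]
6.721590636060943 5.951528415324644
scene [[0.6474, 0.0077], [0.6631, -0.0818], [0.5359, -0.1017], [0.5219, -0.0185]] c [ 0.5921 -0.0486] sides [0.0909 0.1287 0.0843 0.1282]
10.342974499987317 9.791152769946631
[[ 0.951  0.309 -0.001]
 [ 0.309 -0.951  0.001]
 [-0.    -0.002 -1.   ]]
```

Deck centre is about (0.555, -0.057) with yaw 6.7°. Box centre is about (0.592, -0.054), so deck x is about +0.037, and the allowed start range is 0.037 to 0.043. Both agree. The needed travel is about 82–88 mm.

Next I align the tool with the lane, shut the jaws and move over the box.

Emit:
drive_tool(commands=[{"linear":[0,0,0],"dr":[0,0,10.7],"jaw":1},{"linear":[0.037,-0.045,0],"dr":[0,0,0.6],"jaw":1},{"linear":[0.037,-0.045,0],"dr":[0,0,0],"jaw":1},{"linear":[0.037,-0.045,0],"dr":[0,0,0],"jaw":1},{"linear":[0.037,-0.045,0],"dr":[0,0,0],"jaw":1},{"linear":[0.037,-0.045,0],"dr":[0,0,0],"jaw":1},{"linear":[0.037,-0.045,0],"dr":[0,0,0],"jaw":1},{"linear":[0.037,-0.045,0],"dr":[0,0,0],"jaw":1}])

```text
clock: 1.1
tcp_pos: [0.4326, -0.293, 0.2271]
orientation: [-3.134, -0.157, 0.008]
contact_force: [1.8, 0.0, -0.3]
grip_width: 0.0003
```

```bash
cat > st.py <<'E'
from h import *
from scipy.spatial.transform import Rotation as Ro
o=monitor.get_obs();M=Ro.from_rotvec(o["orientation"]).as_matrix()
print(o["clock"],o["tcp_pos"].round(4),"F",o["contact_force"].round(2),"w",o["grip_width"].round(4),"yaw",np.degrees(np.arctan2(M[1,0],M[0,0])).round(2),"zaxis",M[:,2].round(3))
print("tool delta to box ctr",(M.T@(np.array([.592,-.054,.028])-o["tcp_pos"])).round(4))
E
python3 st.py
```

```text
Traceback (most recent call last):
  File "st.py", line 4, in <module>
    print(o["clock"],o["tcp_pos"].round(4),"F",o["contact_force"].round(2),"w",o["grip_width"].round(4),"yaw",np.degrees(np.arctan2(M[1,0],M[0,0])).round(2),"zaxis",M[:,2].round(3))
                                                                               ^^^^^^^^^^^^^^^^^^^^^
AttributeError: 'float' object has no attribute 'round'
```

```bash
sed -i 's/o\["grip_width"\].round(4)/round(o["grip_width"],4)/' st.py; python3 st.py
```

```text
1.1 [ 0.4326 -0.293   0.2271] F [ 1.82  0.01 -0.31] w 0.0003 yaw 5.73 zaxis [-0.005  0.003 -1.   ]
tool delta to box ctr [ 0.1834 -0.2212  0.199 ]
```

Emit:
drive_tool(commands=[{"linear":[0.037,-0.044,0.01],"dr":[0,0,-1],"jaw":1},{"linear":[0.037,-0.044,0.02],"dr":[0,0,0],"jaw":1},{"linear":[0.037,-0.044,0.02],"dr":[0,0,0],"jaw":1},{"linear":[0.037,-0.044,0.02],"dr":[0,0,0],"jaw":1},{"linear":[0.037,-0.044,0.02],"dr":[0,0,0],"jaw":1},{"linear":[0,0,0.02],"dr":[0,0,0],"jaw":1},{"linear":[0,0,0],"dr":[0,0,0],"jaw":1}])

```text
clock: 1.98
tcp_pos: [0.596, -0.0392, 0.1131]
orientation: [-3.131, -0.197, 0.007]
contact_force: [-0.5, -0.1, 0.2]
grip_width: 0.0002
```

```bash
python3 st.py
```

```text
1.975 [ 0.596  -0.0392  0.1131] F [-0.52 -0.13  0.16] w 0.0002 yaw 7.19 zaxis [-0.005  0.005 -1.   ]
tool delta to box ctr [-0.0055  0.0146  0.085 ]
```

Emit:
drive_tool(commands=[{"linear":[-0.005,0.015,0.02],"dr":[0,0,0.5],"jaw":1},{"linear":[0,0,0.025],"dr":[0,0,0],"jaw":1},{"linear":[0,0,0.022],"dr":[0,0,0],"jaw":1},{"linear":[0,0,0],"dr":[0,0,0],"jaw":1}])

```text
clock: 2.48
tcp_pos: [0.5938, -0.058, 0.048]
orientation: [-3.133, -0.176, 0.001]
contact_force: [0.2, -0.7, 0.1]
grip_width: 0.0003
```

```bash
python3 st.py
python3 - <<'E'
from h import *
import cv2
f=viewer.grab_frame("scene")[90:270,90:330,::-1]
cv2.imwrite("pics/s1.png",cv2.resize(f,None,fx=3,fy=3,interpolation=cv2.INTER_CUBIC))
E
```

```text
2.475 [ 0.5938 -0.058   0.048 ] F [ 0.17 -0.72  0.1 ] w 0.0003 yaw 6.42 zaxis [-0.001  0.003 -1.   ]
tool delta to box ctr [-0.0013 -0.0041  0.02  ]
```

View pics/s1.png

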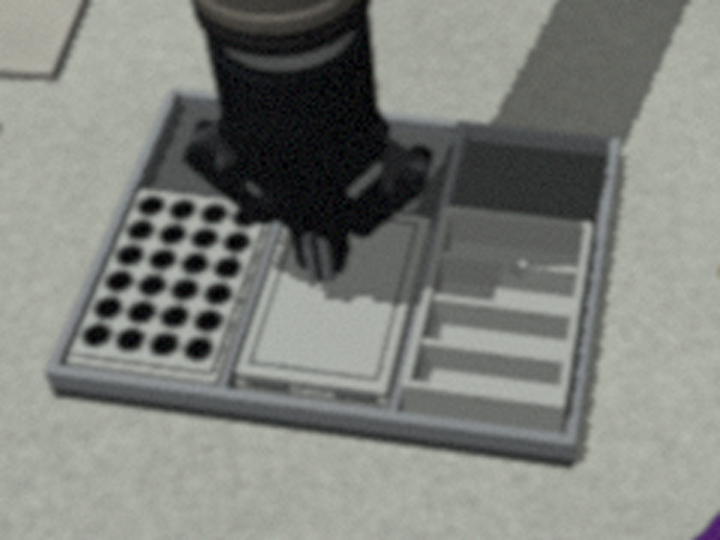

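The picture shows the shut fingertips hovering over mid-lid at about (322,270), clear of both neighbours. Now I lower gently.

Emit:
drive_tool(commands=[{"linear":[0,-0.002,0.012],"dr":[0,0,0],"jaw":1},{"linear":[0,-0.001,0.003],"dr":[0,0,0],"jaw":1},{"linear":[0,0,0.003],"dr":[0,0,0],"jaw":1}])

```text
clock: 2.9
tcp_pos: [0.5965, -0.0551, 0.0331]
orientation: [-3.134, -0.175, -0.01]
contact_force: [0.5, 0.6, -0.4]
grip_width: 0.0002
```

```bash
python3 st.py
```

```text
2.9 [ 0.5965 -0.0551  0.0331] F [ 0.49  0.62 -0.35] w 0.0002 yaw 6.38 zaxis [ 0.006  0.003 -1.   ]
tool delta to box ctr [-0.0043 -0.0016  0.0051]
```

Emit:
drive_tool(commands=[{"linear":[-0.003,-0.001,0.003],"dr":[0,0,0],"jaw":1},{"linear":[0,0,0.002],"dr":[0,0,0],"jaw":1}])

```text
clock: 3.15
tcp_pos: [0.5932, -0.0543, 0.0281]
orientation: [-3.134, -0.175, -0.01]
contact_force: [-7.3, -0.3, 21.3]
grip_width: -0.0001
```

Emit:
drive_tool(commands=[{"linear":[0,0,0.002],"dr":[0,0,0],"jaw":1}])

```text
clock: 3.28
tcp_pos: [0.5932, -0.0542, 0.028]
orientation: [-3.135, -0.175, -0.009]
contact_force: [-10.4, 0.7, 32.1]
grip_width: -0.0
```

Contact is at z = 0.028, as expected for the lid. The force is a little high, so I'll ease off and start drawing.

Emit:
drive_tool(commands=[{"linear":[-0.005,0,0.001],"dr":[0,0,0],"jaw":1},{"linear":[-0.008,0,0.001],"dr":[0,0,0],"jaw":1}])

```text
clock: 3.52
tcp_pos: [0.5837, -0.0553, 0.0282]
orientation: [-3.134, -0.175, -0.021]
contact_force: [3.2, 0.3, 6.0]
grip_width: 0.0002
```

```bash
python3 st.py
```

```text
3.525 [ 0.5837 -0.0553  0.0282] F [3.19 0.29 5.96] w 0.0002 yaw 6.4 zaxis [ 0.013  0.003 -1.   ]
tool delta to box ctr [ 0.0084 -0.0003  0.0003]
```

Emit:
drive_tool(commands=[{"linear":[-0.008,0,0.0012],"dr":[0,-0.3,-0.3],"jaw":1},{"linear":[-0.008,0,0.0012],"dr":[0,-0.3,0],"jaw":1},{"linear":[-0.008,0,0.0012],"dr":[0,0,0],"jaw":1}])

```text
clock: 3.9
tcp_pos: [0.5665, -0.0574, 0.0282]
orientation: [-3.135, -0.185, -0.029]
contact_force: [3.7, 1.0, 7.2]
grip_width: -0.0001
```

```bash
python3 st.py
python3 - <<'E'
from h import *
import cv2
f=viewer.grab_frame("scene")[90:270,90:330,::-1]
cv2.imwrite("pics/s2.png",cv2.resize(f,None,fx=3,fy=3,interpolation=cv2.INTER_CUBIC))
E
```

```text
3.9 [ 0.5665 -0.0574  0.0282] F [3.74 1.   7.24] w -0.0001 yaw 6.74 zaxis [ 0.019  0.003 -1.   ]
tool delta to box ctr [ 0.0257 -0.0004  0.0006]
```

View pics/s2.png

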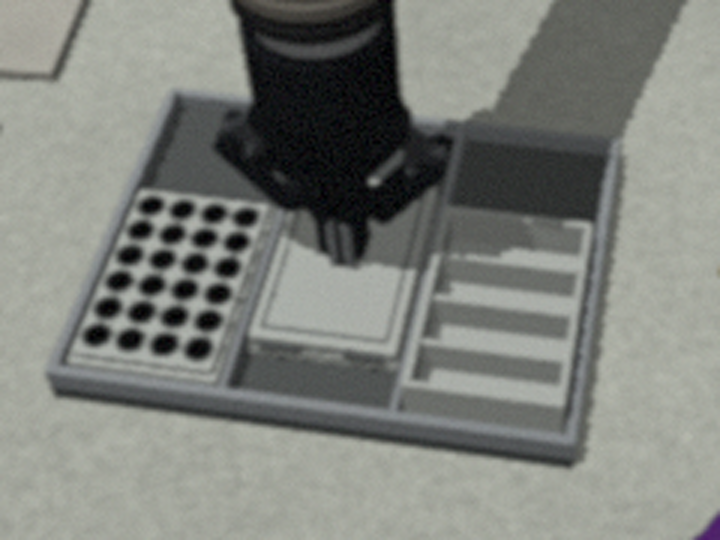

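The box is following the finger: its back gap has opened and both neighbours are unmoved. Continuing.

Emit:
drive_tool(commands=[{"linear":[-0.009,0,0.0013],"dr":[0,-0.7,0],"jaw":1},{"linear":[-0.009,0,0.0013],"dr":[0,-0.7,0],"jaw":1},{"linear":[-0.009,0,0.0013],"dr":[0,-0.5,0],"jaw":1},{"linear":[-0.009,0,0.0013],"dr":[0,-0.3,0],"jaw":1},{"linear":[-0.009,0,0.0013],"dr":[0,-0.3,0],"jaw":1}])

```text
clock: 4.58
tcp_pos: [0.5333, -0.0616, 0.0281]
orientation: [3.135, 0.186, 0.004]
contact_force: [4.3, 0.8, 7.9]
grip_width: -0.0004
```

```bash
python3 st.py
```

```text
4.575 [ 0.5333 -0.0616  0.0281] F [4.28 0.8  7.9 ] w -0.0004 yaw 6.79 zaxis [ 0.003 -0.001 -1.   ]
tool delta to box ctr [ 0.0592 -0.0006  0.0002]
```

Emit:
drive_tool(commands=[{"linear":[-0.009,0,0.0013],"dr":[0,-0.3,0],"jaw":1},{"linear":[-0.009,0,0.0013],"dr":[0,-0.3,0],"jaw":1},{"linear":[-0.006,0,0.0013],"dr":[0,-0.3,0],"jaw":1}])

```text
clock: 4.95
tcp_pos: [0.5168, -0.0639, 0.0281]
orientation: [3.134, 0.186, 0.006]
contact_force: [4.3, 0.5, 7.6]
grip_width: -0.0002
```

```bash
python3 st.py
python3 - <<'E'
from h import *
import cv2
f=viewer.grab_frame("scene")[90:270,90:330,::-1]
cv2.imwrite("pics/s3.png",cv2.resize(f,None,fx=3,fy=3,interpolation=cv2.INTER_CUBIC))
E
```

```text
4.95 [ 0.5168 -0.0639  0.0281] F [4.31 0.48 7.64] w -0.0002 yaw 6.81 zaxis [ 0.004 -0.002 -1.   ]
tool delta to box ctr [ 0.0758 -0.0009  0.0004]
```

View pics/s3.png

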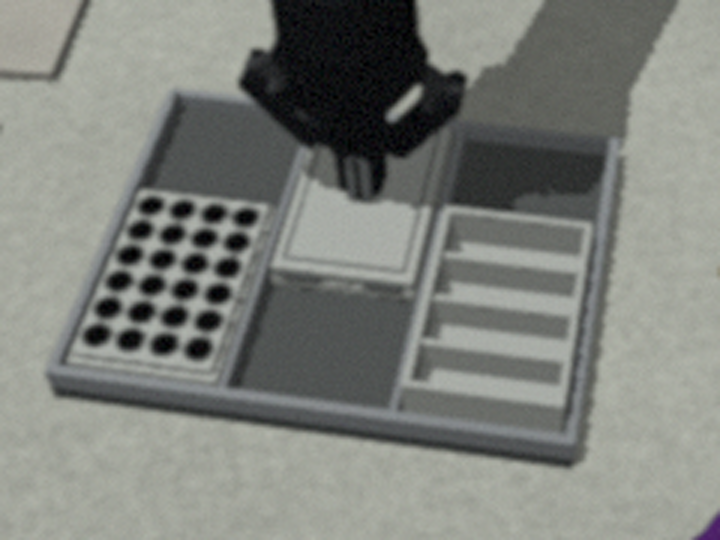

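The box has travelled about 76 mm with the neighbours still in place. Now small steps until the stop shows as a rise in the x force.

Emit:
drive_tool(commands=[{"linear":[-0.006,0,0.0013],"dr":[0,-0.3,0],"jaw":1},{"linear":[-0.005,0,0.0013],"dr":[0,-0.3,0],"jaw":1}])

```text
clock: 5.25
tcp_pos: [0.5108, -0.0648, 0.0281]
orientation: [3.133, 0.187, 0.008]
contact_force: [3.6, -0.2, 8.1]
grip_width: 0.0001
```

Emit:
drive_tool(commands=[{"linear":[-0.004,0,0.001],"dr":[0,-0.3,0],"jaw":1}])

```text
clock: 5.38
tcp_pos: [0.509, -0.0651, 0.0281]
orientation: [3.133, 0.187, 0.007]
contact_force: [3.9, 0.8, 4.6]
grip_width: -0.0
```

Emit:
drive_tool(commands=[{"linear":[-0.003,0,0.001],"dr":[0,-0.3,0],"jaw":1}])

```text
clock: 5.5
tcp_pos: [0.5084, -0.0651, 0.0281]
orientation: [3.132, 0.188, 0.007]
contact_force: [5.0, 0.3, 4.9]
grip_width: -0.0003
```

Emit:
drive_tool(commands=[{"linear":[-0.006,0,0.0013],"dr":[0,0,0],"jaw":1}])

```text
clock: 5.62
tcp_pos: [0.5059, -0.0654, 0.0281]
orientation: [3.132, 0.188, 0.018]
contact_force: [6.3, 0.5, 8.1]
grip_width: -0.0001
```

```bash
python3 st.py
python3 - <<'E'
from h import *
import cv2
for n,s in(("scene",(slice(80,270),slice(90,330))),("top",(slice(140,285),slice(212,390)))):
  f=viewer.grab_frame(n)[s][:,:,::-1]
  k=3 if n=="scene" else 4
  cv2.imwrite(f"pics/{n}4.png",cv2.resize(f,None,fx=k,fy=k,interpolation=cv2.INTER_CUBIC))
E
```

```text
5.625 [ 0.5059 -0.0654  0.0281] F [6.27 0.52 8.08] w -0.0001 yaw 6.88 zaxis [ 0.012 -0.003 -1.   ]
tool delta to box ctr [ 0.0869 -0.001   0.0011]
```

View pics/scene4.png

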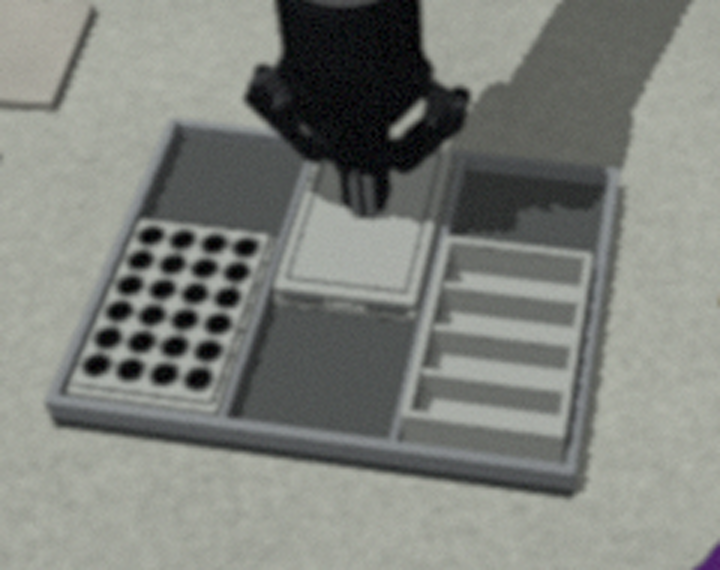

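View pics/top4.png

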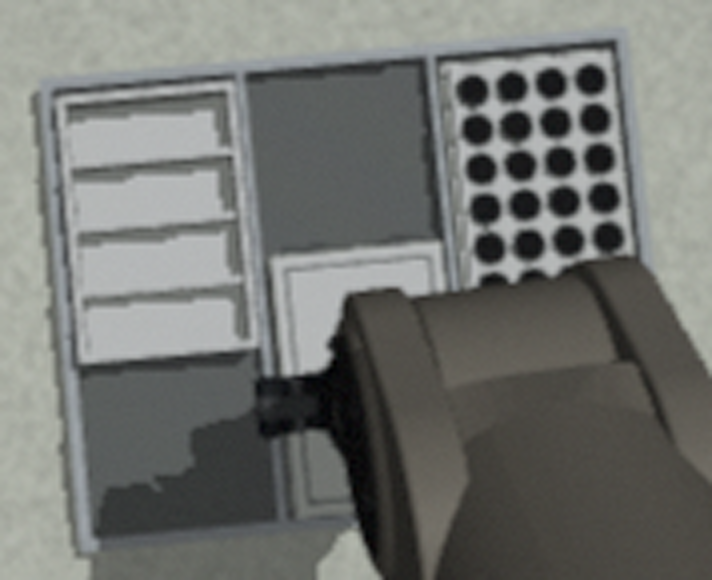

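Run:
```python
from h import *
cr=lambda p:((p[0]+.5)/4-.5+212,(p[1]+.5)/4-.5+140)
y=np.radians(6.73)
def dk(P,c=np.array([.5546,-.057])):
    d=P[:2]-c; return (d[0]*np.cos(y)+d[1]*np.sin(y), -d[0]*np.sin(y)+d[1]*np.cos(y))
for n,p in(("back L",(272,258)),("back R",(440,242)),("front",(292,522)),("old backL",(250,85)),("old backR",(428,75))): print(n,np.round(dk(ray("top",cr(p),.028)),4))
```

```text
back L [0.0168 0.0397]
back R [ 0.0171 -0.0421]
front [-0.1096  0.0423]
old backL [0.1015 0.0422]
old backR [ 0.0986 -0.0447]
```

The back edge is at deck x ≈ +0.017, so the centre is at about -0.047 (±2 mm). That matches contact (-0.045), and the front edge at -0.1096 is against the stop at -0.109. I'll lift straight off.

Emit:
drive_tool(commands=[{"linear":[0,0,-0.004],"dr":[0,0,0],"jaw":1},{"linear":[0,0,-0.01],"dr":[0,0,0],"jaw":1},{"linear":[0,0,-0.03],"dr":[0,0,0],"jaw":1},{"linear":[0,0,-0.05],"dr":[0,0,0],"jaw":1},{"linear":[0,0,-0.05],"dr":[0,0,0],"jaw":1},{"linear":[0,0.05,-0.02],"dr":[0,0,0],"jaw":1},{"linear":[0,0.06,0],"dr":[0,0,0],"jaw":1},{"linear":[0,0.06,0],"dr":[0,0,0],"jaw":1}])

```text
clock: 6.72
tcp_pos: [0.5191, -0.2323, 0.1989]
orientation: [3.133, 0.206, 0.002]
contact_force: [1.4, -0.3, 0.1]
grip_width: 0.0
```

Emit:
drive_tool(commands=[{"linear":[0,0.06,0],"dr":[0,0,0],"jaw":1},{"linear":[0,0.06,0],"dr":[0,0,0],"jaw":1},{"linear":[0,0,0],"dr":[0,0,0],"jaw":1},{"linear":[0,0,0],"dr":[0,0,0],"jaw":1}])

```text
clock: 7.22
tcp_pos: [0.5303, -0.3591, 0.1989]
orientation: [3.135, 0.195, -0.006]
contact_force: [-0.4, 0.4, 0.1]
grip_width: -0.0002
```

```bash
python3 st.py
python3 - <<'E'
from h import *
import cv2
F=viewer.grab_frame("top");cv2.imwrite("pics/top5full.png",F[:,:,::-1])
f=F[140:285,212:390,::-1]
cv2.imwrite("pics/top5.png",cv2.resize(f,None,fx=4,fy=4,interpolation=cv2.INTER_CUBIC))
E
```

```text
7.225 [ 0.5303 -0.3591  0.1989] F [-0.42  0.43  0.12] w -0.0002 yaw 7.12 zaxis [-0.004 -0.001 -1.   ]
tool delta to box ctr [ 0.0996 -0.2951  0.1705]
```

View pics/top5.png

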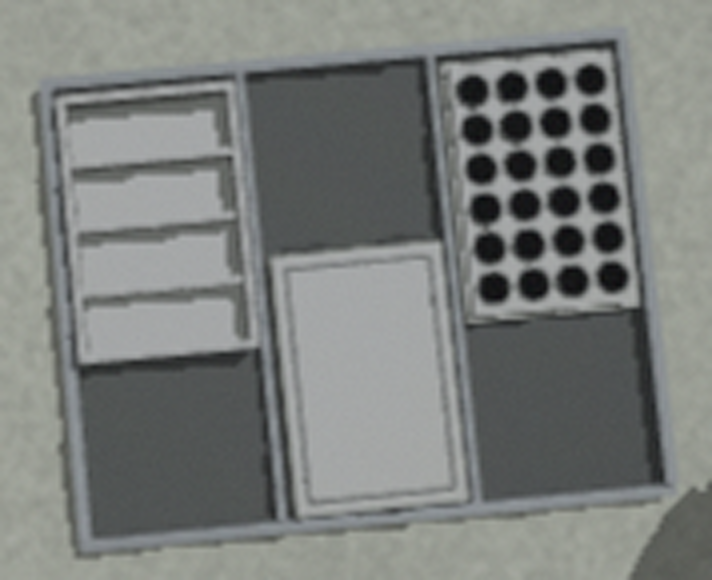

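The picture shows the box flat in the middle lane. Its front edge, from (300,520) to (468,503), lies on the front stop. The trough and well plate are at the same pixels as at the start.

```bash
python3 -c "
from bench import job
print(job.hand_in())"
```

```text
the job is handed in; nothing more can be done
None
```

I pressed the shut fingertips on the middle of the slide box's lid in the middle lane and drew it about 85 mm along the lane to the front stop. I then lifted clear and handed the job in at about 7.3 s.

- **Box position:** The last picture shows the box's front edge against the stop, with no sign of tilt or skew. From the top view just before I lifted off, its centre came out at about -0.047 m in the deck frame. At the stop it should be -0.045, and the allowed range is -0.052 to -0.033.
- **Neighbours:** The trough and the well plate sit at the same pixels as at the start. The arm touched nothing at the end; the force reading was about 0.4 N per axis.
- **Checks that disagreed:**
  - The first press peaked at about 32 N down, above the suggested 5 to 20 N, so I eased it to 5 to 8 N for the draw.
  - The stop showed only as a mild rise in the x force (about 4 to 6 N), so contact rests mainly on the pictures.
  - My rough corner picks in the scene view gave a box yaw of about 10°, against 6.7° from the top view. I used the top view, which agreed with the deck.

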